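# Clear the rejected data plate and hold the good one in the code reader

## Robot

A 6-joint arm with a two-finger parallel gripper is mounted at the origin on a cart in front of the work surface, level with it; the furniture and walls round the work are solid. World frame = base frame: x ahead of the robot, y to its left, z up, the work surface at z = 0. Lengths are in mm, angles in rad, forces in N, time in s.
With the tool pointing down it reaches from about 275 to 875 mm from the base axis. Payload 12.5 kg.
Tool frame: the origin (TCP) lies midway between the tips of the shut fingers; the grasp point (between the pads) lies behind it (env.tcp_to_grasp is the z of the grasp point in the tool frame, in mm); z points along the fingers, y is the line along which they close (so a half turn about z gives the same grasp; the last joint's range is limited). The gripper opens to 85 mm and grips with 20 to 120 N. Pads are 22 mm wide; open, the fingers measure 114 mm over their backs; the gripper's body (76 mm by 85 mm) begins 54 mm behind the grasp point. The pads swing forward as they close: fully open they stand 13 mm farther back than shut.
Start: joints at [1.075, 0.351, 1.652, -0, 1.139, -0.085], TCP at [219.607, 504.239, 231.29] pointing down, gripper open.
Joint ranges: [-2.75, 2.75], [-0.79, 2.1], [0.01, 2.65], [-1.57, 4.71], [0.07, 3.14], [-2.87, 2.87]. Speed limits (rad/s): [2.22, 2.22, 2.79, 3.14, 3.14, 3.14].

## Interface

Orientations are given as a unit quaternion [x, y, z, w].
In Python, from cell import sensors, optics, workorder, env gives the robot as it stands. The module is installed in compiled form; this text tells all that it offers.
- The arm moves only by the shell command python3 -m handwheel 'ROWS' [FORCE]. ROWS is text: rows parted by semicolons, each of 7 numbers parted by spaces: the shift along the tool's x, y, z in mm, then the turn, a rotation vector about the tool's x, y, z in rad, then the closure in counts, from 0 (fully open) to 255 (shut). In form: x y z rx ry rz hand; .... A call has 1 to 12 rows; each row shifts and turns the commanded pose from where the row before left it, along the tool's axes as they then stand; what a row does not reach is not made up. A row lasts 1/8 s, in which the tool goes at most 62.5 mm and 10.7 degrees, less where a joint would pass 70% of its speed; a pose out of reach is approached as far as the arm can. A call with a gripper value outside its range is refused whole. The fingers move at their own pace and stop on an object; FORCE is the grip in N (left out, the last holds). Time passes only in rows, so rows that do not move let the fingers close. It gives the time, the measured TCP pose, the force, the opening and the grip force at its end, in the units of the state.
- sensors.read_state(): the state, without advancing time (a new reading comes with each control period).
- optics.snapshot(name): name is "scene" or "top"; returns a dict with "color" (400x640x3 uint8, blue, green, red), "K" (3x3 intrinsics, pixels), "cam_to_world" (4x4, takes a point from camera to world coordinates). Camera axes: x right, y up, looking along -z (the intrinsics and any distortion apply to the point x, -y, -z); pixel columns grow to the right and rows downward; lengths in mm; the calibration is good to about 2 mm. A picture is of the moment at which its call begins. There is no depth.
- workorder.job_done(): hands the job in; it is judged then, once.
The state is a dict: "time_s": time; "joints": joint angles; "joint_vel": joint speeds; "effort": joint torques, N m; "ee_pos": TCP position; "eef_rot": TCP orientation; "ft_force": force on the tool from outside, world axes, zero at the start; "moment": the same for the moment, N m; "width": opening from 0.0 (shut) to 1.0 (fully open); "finger_force": force on a finger pad.
Only numpy, scipy, OpenCV 4.12 (cv2) and the standard library are available. Lean on these libraries where they do the work, as an engineer would, in place of code of your own. Each camera call takes 0.05 s, during which the arm holds its last target. There are 200 camera calls.

## Task

First put the reject, the data plate with the punched round hole, flat in the blue tray. Then feed the good plate (no hole) into the bench code reader, frosted end first and label up - the small corner notch marks the frosted end - and push it fully home against the reader's sprung stop. The reader only reads while the plate is held there and the spring throws it out if let go, so finish while still gripping the plate and pressing it home; do not knock the other things about.

Things in the scene. Friction and masses are not known exactly. Their poses are not given: they have to be found in the camera images.
- good_plate: Good data plate: steel, 88 x 36 x 6 mm, 60 g, label up on the bench, any yaw, no hole. Origin: centre of its underside; x along its length to the frosted end (frosted field with etched code = label, upper face, x 16 to 44 mm), z out of the label. Its +x +y corner has a square notch, 14 mm along x, 11 mm along y. Grip across the 36 mm width near the plain end (x about -26 mm).
- good_plate_front (a point): Middle of the good plate's frosted end face: 44 mm along its x from the plate's centre, 3 mm above its underside.
- punched_plate: The reject: the same plate with the same axes, notch and label, but with a punched round hole 14 mm across, 12 mm from the plate's centre towards the plain end (x = -12 mm). Lies label up on the bench, any yaw.
- parts_tray: Blue reject tray, fixed. Origin: centre of its underside. 66 mm along x, 110 mm along y, 20 mm high; inside 62 x 106 mm, floor 2 mm thick. Too narrow for fingers to open inside: turn the plate's length along the tray's y (either way round), hold it just above the rim and let go; it drops flat.
- reader: Grey bench code reader, 80 mm wide, 140 mm long, fixed. Origin: on the bench under its mouth; x points into it (feeding direction). Level channel 40 mm wide, floor 30 mm and roof 42 mm above the bench, back wall at x = 44 mm (fully home); plain half of the plate stays outside. The nose over it is 58 mm high; the optics head, 100 mm high, starts at x = 46 mm, its lens reaches forward to x = 29 mm.
- reader_mouth (a point): Middle of the reader's mouth, at the front of the housing, 33 mm above the bench; axes as the reader. The mouth flares: 56 mm wide, from 23 to 50 mm high at the front, narrowing to the channel over the first 14 mm. Nothing stands in front of it.
- reader_key (a point): Fixed key pin in the channel's back corner on the reader's +y side (y 13 to 20 mm, x 33 to 44 mm, full channel height). Only the plate's notched corner passes it: a plate fed plain end first or label down stops 11 mm short of home.
- stop (a joint): Sprung brass stop at the back of the channel, face 18 mm wide (y -13 to 5 mm), 32 to 40 mm above the bench. 0 = out (face at reader x = 34 mm), 0.010 m = pressed flush with the back wall by a plate fully home. Its read switch closes past 0.006 m. The spring pushes back with 3 N at 0 and 6 N at 0.010 m.
- hex_key: Bystander: black L-shaped hex key, 31 x 92 x 5 mm, loose. Not to be moved.
- nozzle_cap: Bystander: white nozzle cap, 20 mm across, 40 mm tall, standing loose. Not to be moved or knocked over. Origin at its base.
- marker: Bystander: marker pen, 11 x 137 x 13 mm, lying loose. Not to be moved.

How it is judged (in metres and radians):
On the way:
1. the punched plate lies flat in the blue tray, let go (x of punched_plate in the frame of parts_tray between -0.022 and 0.022 m and y of punched_plate in the frame of parts_tray between -0.022 and 0.022 m and z of punched_plate in the frame of parts_tray below 0.01 m and angle between punched_plate's own z axis and vertical below 0.15 rad and contact force between the fingers and punched_plate below 0.1 N), for 0.2 s.
At the end, for the whole second after the job is handed in: Punched plate flat in the tray (centre within 22 mm of its middle), untouched. Fingers still grip the good plate (over 1 N), label up within 0.12 rad, notched end in the reader: front 39 mm or more past the mouth (home 44), within 5 mm of mid-channel, stop pressed over 6 of 10 mm (all of step 1 and value of joint stop above 0.006 m and x of good_plate_front in the frame of reader above 0.039 m and y of good_plate_front in the frame of reader between -0.005 and 0.005 m and angle between good_plate's own z axis and vertical below 0.12 rad and angle between the x axis of good_plate and the x axis of reader, either way round below 0.15 rad and contact force between the fingers and good_plate above 1 N and contact force between good_plate and reader above 1 N); the arm keeps its last pose, push and grip.
It fails at once if a bystander (hex key, nozzle cap, marker) was knocked or pushed more than 30 mm, or the cap over (distance of any of hex_key, nozzle_cap, marker from where it was at the start of the episode above 0.03 m or angle between nozzle_cap's own z axis and vertical above 0.8 rad).
It also fails if it takes over 54 s, if anything falls off the work surface, if the arm or the gripper's body presses on something with over 40 N, if the wrist force passes 120 N, or if a joint passes its speed limit or range.

## Working session

There is one attempt and no reset: what is moved stays moved. The work goes in short steps, Python scripts to look and compute and a shell command to move; the robot and the scene stay as the last step left them, time stands still between calls to the robot, and variables do not carry over. Pictures are saved under pics/ and viewed, at most 10 in all, crops included, and the job is handed in when it is done.

```bash
mkdir -p pics; cat > h.py <<'E'
import numpy as np, cv2
from cell import sensors, optics, workorder, env
from scipy.spatial.transform import Rotation as R
def ray(s,u,v):
    K=np.array(s["K"]);T=np.array(s["cam_to_world"])
    p=np.linalg.inv(K)@[u,v,1]; d=T[:3,:3]@np.array([p[0],-p[1],-p[2]])
    return T[:3,3],d
def onplane(s,u,v,z):
    o,d=ray(s,u,v); return o+d*(z-o[2])/d[2]
def proj(s,P):
    T=np.array(s["cam_to_world"]);c=T[:3,:3].T@(np.array(P)-T[:3,3]); q=np.array(s["K"])@[c[0],-c[1],-c[2]]
    return q[:2]/q[2]
E
python3 - <<'E'
from h import *
for n in("scene","top"):
    s=optics.snapshot(n); cv2.imwrite(f"pics/{n}0.png",s["color"]); print(n,s["K"],s["cam_to_world"],[k for k in s])
print(sensors.read_state(),env.tcp_to_grasp)
E
```

```text
scene [[407.18962001   0.         317.41439865]
 [  0.         407.18962001 199.02111762]
 [  0.           0.           1.        ]] [[ 7.04405869e-01  3.86896862e-01 -5.95082507e-01  2.27245395e+01]
 [-7.09797352e-01  3.83601131e-01 -5.90794288e-01 -5.88818924e+02]
 [-3.02133278e-04  8.38546952e-01  5.44829256e-01  5.24454920e+02]
 [ 0.00000000e+00  0.00000000e+00  0.00000000e+00  1.00000000e+00]] ['color', 'K', 'cam_to_world']
top [[371.99040152   0.         328.21341306]
 [  0.         371.99040152 190.97798339]
 [  0.           0.           1.        ]] [[-2.35281404e-02  9.91149144e-01 -1.30651445e-01  4.06340645e+02]
 [-9.99370408e-01 -2.67896082e-02 -2.32616645e-02 -1.12135121e+02]
 [-2.65558799e-02  1.30021884e-01  9.91155434e-01  9.32986675e+02]
 [ 0.00000000e+00  0.00000000e+00  0.00000000e+00  1.00000000e+00]] ['color', 'K', 'cam_to_world']
{'time_s': 0.1, 'joints': array([ 1.07540502e+00,  3.51188648e-01,  1.65234154e+00,  2.55521962e-06,
        1.13912135e+00, -8.46262231e-02]), 'joint_vel': array([ 2.83614475e-04, -1.77198522e-03, -1.41348259e-03,  3.01848902e-05,
        5.62262650e-04,  1.72578388e-04]), 'effort': array([ 5.92910401e-04, -5.06837833e+01, -2.91874802e+01, -5.30994760e-05,
        2.68127500e-03,  7.32276362e-06]), 'ee_pos': array([219.4694427 , 503.99277821, 230.81586771]), 'eef_rot': array([ 2.03942172e-01,  9.78982794e-01, -5.06999851e-04, -1.52510761e-04]), 'ft_force': array([-0.11041832, -0.35085544, -0.03802495]), 'moment': array([ 0.0326085 , -0.03953209, -0.01776833]), 'finger_force': 0.0, 'width': 1.0017182905213016} -18.700000000000003
```

View pics/scene0.png

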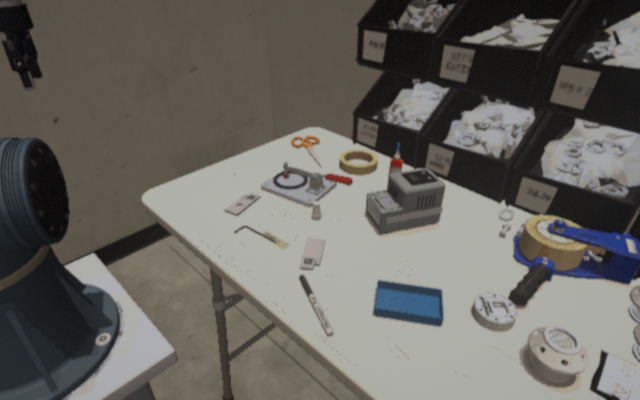

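View pics/top0.png

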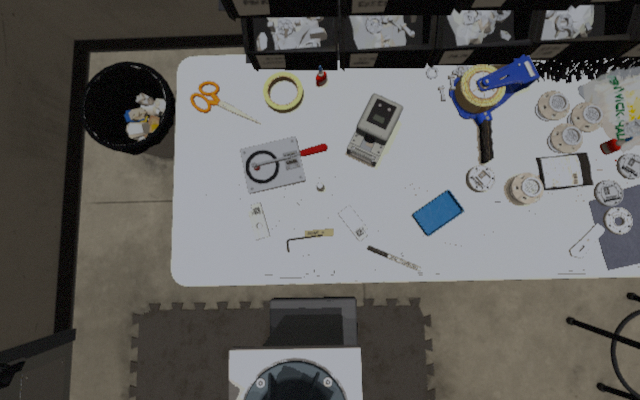

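The scene view shows plates at (242,204) and (312,253), the tray at (408,303), the reader at (405,200), the cap at (316,212), the marker at (316,305) and the hex key at (260,236). In the top view the plates are at (260,221) and (353,222), the tray at (438,213) and the reader at (375,129). Next I'll enlarge these regions in one composite.

```bash
python3 - <<'E'
from h import *
t=cv2.imread("pics/top0.png");s=cv2.imread("pics/scene0.png")
def crop(i,u,v,w,h,k): 
    c=cv2.resize(i[v-h//2:v+h//2,u-w//2:u+w//2],(400,300),interpolation=cv2.INTER_CUBIC)
    return cv2.normalize(c,None,0,255,cv2.NORM_MINMAX)
a=np.hstack([crop(t,260,221,60,45,0),crop(t,353,222,60,45,0)])
b=np.hstack([crop(s,242,204,60,45,0),crop(s,312,253,60,45,0)])
cv2.imwrite("pics/c1.png",np.vstack([a,b]))
E
```

```text
(no output)
```

View pics/c1.png

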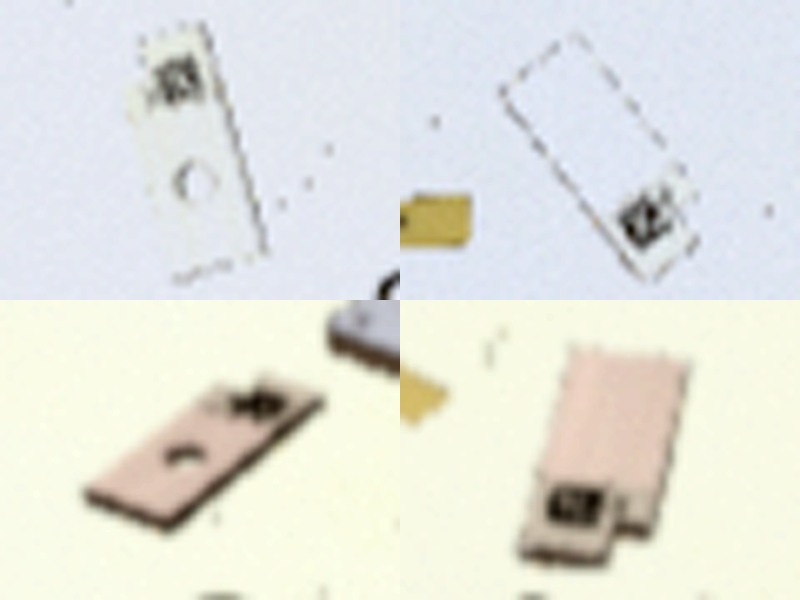

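The punched plate is the one at top (260,221): its hole shows, its notch is upper left and its frosted end points up (+x). The good plate is at top (353,222): its frosted end is lower right and its notch is on the right. Now I'll compute the poses and enlarge the reader.

```bash
python3 - <<'E'
from h import *
t=cv2.imread("pics/top0.png");sc=cv2.imread("pics/scene0.png")
S=optics.snapshot("top");C=optics.snapshot("scene")
def plate(name,u0,v0,cs):
    P=[onplane(S,u0+x/6.667,v0+y/6.818,6)[:2] for x,y in cs]
    for p in P: print(name,p.round(1))
    return P
# punched: front -y corner, plain -y, plain +y
a,b,c=plate("punched",230,199,[(207,22),(267,255),(172,282)])
print(np.linalg.norm(a-b),np.linalg.norm(b-c),"centre",(a+c)/2,"yaw",np.arctan2(*(a-b)[::-1]))
a,b,c=plate("good",323,200,[(250,282),(102,93),(175,35)])
print(np.linalg.norm(a-b),np.linalg.norm(b-c),"centre",(a+c)/2,"yaw",np.arctan2(*(a-b)[::-1]))
hsv=cv2.cvtColor(t,cv2.COLOR_BGR2HSV)
m=cv2.inRange(hsv,(95,120,60),(115,255,255)); m[:180]=0
cn=max(cv2.findContours(m,0,2)[0],key=cv2.contourArea)
q=cv2.boxPoints(cv2.minAreaRect(cn)); P=np.array([onplane(S,*p,20)[:2] for p in q])
print("tray",P.round(1),P.mean(0),[np.linalg.norm(P[i]-P[i-1]).round(1) for i in range(4)],[np.arctan2(*(P[i]-P[i-1])[::-1]).round(3) for i in range(4)])
def crop(i,u,v,w,h):
    c=cv2.resize(i[v-h//2:v+h//2,u-w//2:u+w//2],(400,400),interpolation=cv2.INTER_CUBIC)
    return cv2.normalize(c,None,0,255,cv2.NORM_MINMAX)
cv2.imwrite("pics/c2.png",np.hstack([crop(t,375,130,80,80),crop(sc,405,200,80,80)]))
print("cap approx",onplane(S,320,187,20))
E
```

```text
punched [504.6  79.3]
punched [418.6  56.8]
punched [409.7  92.4]
88.8147963568445 36.67481859117709 centre [457.13832948  85.85341401] yaw 0.255848151432828
good [ 401.2 -167. ]
good [ 470.9 -114.2]
good [ 491.5 -142.1]
87.4765135225471 34.66342430436011 centre [ 446.31800213 -154.54368313] yaw -2.4932290192851894
tray [[ 464.1 -293.2]
 [ 524.2 -385.6]
 [ 469.3 -419. ]
 [ 410.1 -327.2]] [ 466.92285409 -356.25068394] [np.float64(63.8), np.float64(110.2), np.float64(64.2), np.float64(109.2)] [np.float64(0.561), np.float64(-0.994), np.float64(-2.596), np.float64(2.144)]
cap approx [537.19080099 -70.5635027   20.        ]
```

View pics/c2.png

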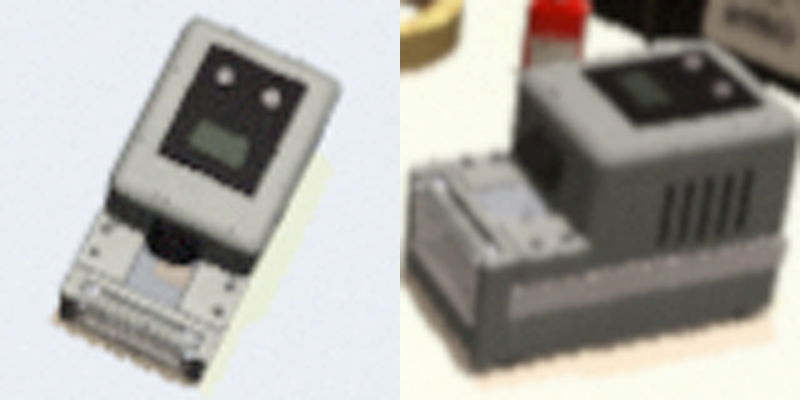

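The crops show the reader's mouth facing the robot, slightly to its left. The nose-top front edge runs from about crop (62,297) to (210,352). The head top has corners at (192,18), (342,85), (255,250) and (112,185).

```bash
python3 - <<'E'
from h import *
S=optics.snapshot("top");C=optics.snapshot("scene")
def T(x,y,z): return onplane(S,335+x/5,90+y/5,z)[:2]
def Q(x,y,z): return onplane(C,365+x/5,160+y/5,z)[:2]
H=[T(*p,100) for p in[(192,18),(342,85),(255,250),(112,185)]]
print("head",np.round(H,1),"w",np.linalg.norm(H[0]-H[1]),np.linalg.norm(H[2]-H[3]),"len",np.linalg.norm(H[0]-H[3]),np.linalg.norm(H[1]-H[2]))
ax=(H[0]+H[1]-H[2]-H[3])/2; y=np.arctan2(ax[1],ax[0]); print("yaw head",y, "perp yaw",np.arctan2(*(H[0]-H[1])[::-1])-np.pi/2)
N=[T(62,297,58),T(210,352,58)]; print("nose front",np.round(N,1),np.linalg.norm(N[0]-N[1]),"mid",(N[0]+N[1])/2,"yaw",np.arctan2(*(N[0]-N[1])[::-1])-np.pi/2)
hm=(H[2]+H[3])/2;u=np.array([np.cos(y),np.sin(y)]);print("mouth from head",hm-46*u,"from rear",(H[0]+H[1])/2-140*u)
B=[Q(75,372,0),Q(372,318,0)];print("base right side",np.round(B,1),"len",np.linalg.norm(B[1]-B[0]),"yaw",np.arctan2(*(B[1]-B[0])[::-1]))
M=[Q(12,175,58),Q(83,268,58)];print("scene nose",np.round(M,1),np.linalg.norm(M[0]-M[1]),(M[0]+M[1])/2)
E
```

```text
head [[ 742.2 -203.3]
 [ 707.5 -271.3]
 [ 630.3 -227.7]
 [ 663.1 -163.4]] w 76.3133463890353 72.20929885791568 len 88.63412737388612 88.59880314953675
yaw head -0.4905276247869091 perp yaw -0.4728466890248155
nose front [[ 621.3 -140.1]
 [ 592.2 -210. ]] 75.63438177151833 mid [ 606.7453384  -175.03993671] yaw -0.3939218278722241
mouth from head [ 606.13694305 -173.90249146] from rear [ 601.36723728 -171.35515343]
base right side [[ 591.3 -208.2]
 [ 712.1 -276.2]] len 138.5747807316166 yaw -0.5132104371207189
scene nose [[ 618.5 -147.7]
 [ 584.4 -211.4]] 72.26029852343223 [ 601.46429231 -179.54196489]
```

Reader yaw comes out at about -0.49 rad with the mouth near (604,-174). I'll write a helper that converts a target into tool-frame shifts, then go above the punched plate.

```bash
cat >> h.py <<'E'
def goto(x,y,z,a):
    s=sensors.read_state(); r=R.from_quat(s["eef_rot"]); d=r.inv().apply(np.array([x,y,z])-s["ee_pos"])
    tgt=R.from_matrix(np.array([[np.sin(a)*-1,np.cos(a),0],[np.cos(a),np.sin(a),0],[0,0,-1.]]))
    rv=(r.inv()*tgt).as_rotvec()
    print("t",round(s["time_s"],2),"pos",s["ee_pos"].round(1),"shift BEFORE turn",d.round(1),"turn",rv.round(3),"shift AFTER turn",tgt.inv().apply(np.array([x,y,z])-s["ee_pos"]).round(1),"j6",s["joints"][5].round(2),"F",s["ft_force"].round(1),"w",round(s["width"],3),"ff",round(s["finger_force"],1))
E
python3 -c "
from h import *
goto(457,86,120,1.827)"
```

```text
t 0.3 pos [219.6 504.2 231.1] shift BEFORE turn [-384.7 -288.5  111.2] turn [-0.    -0.    -0.667] shift AFTER turn [-123.7 -464.7  111.1] j6 -0.08 F [0.2 0.5 0.2] w 0.998 ff 0.0
```

```bash
python3 -m handwheel '-43 -32 12.3 0 0 0 90; -43 -32 12.3 0 0 0 90; -43 -32 12.3 0 0 0 90; -43 -32 12.3 0 0 0 90; -43 -32 12.3 0 0 0 90; -43 -32 12.3 0 0 0 90; -43 -32 12.3 0 0 0 90; -43 -32 12.3 0 0 0 90; -40 -32 12.3 0 0 -0.167 90; 0 0 0 0 0 -0.167 90; 0 0 0 0 0 -0.167 90; 0 0 0 0 0 -0.167 90' 30; python3 - <<'E'
from h import *
goto(457,86,40,1.827)
s=optics.snapshot("top"); c=s["color"]; p=optics.snapshot("scene")["color"]
def crop(i,u,v,w,h): 
    return cv2.normalize(cv2.resize(i[v-h//2:v+h//2,u-w//2:u+w//2],(400,400),interpolation=cv2.INTER_CUBIC),None,0,255,cv2.NORM_MINMAX)
cv2.imwrite("pics/a1.png",np.hstack([crop(c,270,215,100,100),crop(p,250,180,100,100)]))
E
```

```text
time_s: 1.8
ee_pos: [456.7, 86.7, 120.5]
eef_rot: [-0.131, 0.991, -0.0, -0.0]
ft_force: [-0.6, -0.2, 0.1]
width: 0.646
finger_force: 0.0
t 1.8 pos [456.7  86.7 120.5] shift BEFORE turn [-0.1 -0.7 80.5] turn [ 0.    -0.     0.006] shift AFTER turn [-0.1 -0.7 80.5] j6 -1.75 F [-0.6 -0.2  0.1] w 0.646 ff 0.0
```

View pics/a1.png

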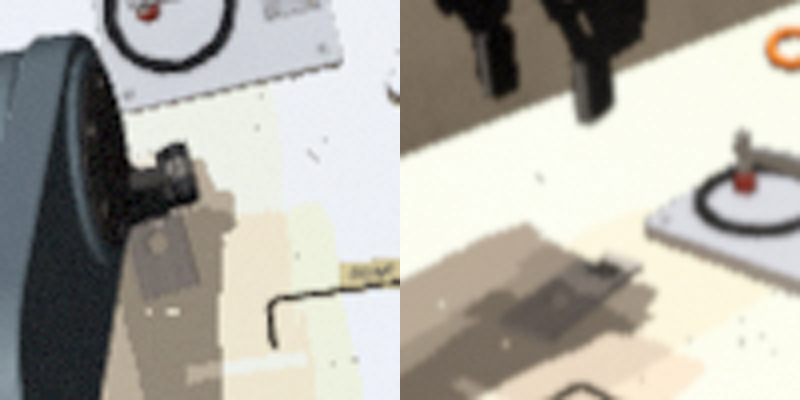

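The picture shows the arm placed over the plate as commanded, with the fingers straddling it. I'll descend and grip.

```bash
python3 -m handwheel '0 -0.7 50 0 0 0 90; 0 0 40 0 0 0 90; 0 0 20 0 0 0 90; 0 0 8.5 0 0 0 90; 0 0 0 0 0 0 90; 0 0 0 0 0 0 150; 0 0 0 0 0 0 180; 0 0 0 0 0 0 180; 0 0 0 0 0 0 180' 40
```

```text
time_s: 3.02
ee_pos: [457.5, 86.2, 3.2]
eef_rot: [-0.128, 0.992, -0.0, 0.001]
ft_force: [-2.5, 0.4, 5.9]
width: 0.393
finger_force: 39.1
```

```bash
python3 -m handwheel '0 0 -50 0 0 0 190; 0 0 -45 0 0 0 190' 40; python3 -c "
from h import *
goto(467,-356,98,0.565)"
```

```text
time_s: 3.28
ee_pos: [456.8, 86.2, 99.0]
eef_rot: [-0.128, 0.992, -0.0, 0.0]
ft_force: [1.0, -0.1, -0.5]
width: 0.391
finger_force: 39.8
t 3.27 pos [456.8  86.2  99. ] shift BEFORE turn [ 102.5 -430.3    1. ] turn [0.    0.    1.263] shift AFTER turn [-378.9 -228.2    1. ] j6 -1.74 F [ 1.  -0.1 -0.5] w 0.391 ff 39.8
```

```bash
python3 -m handwheel '11.4 -47.8 0 0 0 0 190; 11.4 -47.8 0 0 0 0 190; 11.4 -47.8 0 0 0 0 190; 11.4 -47.8 0 0 0 0 190; 11.4 -47.8 0 0 0 0 190; 11.4 -47.8 0 0 0 0 190; 11.4 -47.8 0 0 0 0 190; 11.4 -47.8 0 0 0 0 190; 11.4 -47.8 0 0 0 0 190; 0 0 0 0 0 0.18 190; 0 0 0 0 0 0.18 190; 0 0 0 0 0 0.18 190'; python3 -m handwheel '0 0 0 0 0 0.18 190; 0 0 0 0 0 0.18 190; 0 0 0 0 0 0.18 190; 0 0 0 0 0 0.18 190; 0 0 0 0 0 0 190';  python3 - <<'E'
from h import *
goto(467,-356,27,0.565)
s=optics.snapshot("top"); c=s["color"]; p=optics.snapshot("scene")["color"]
def crop(i,u,v,w,h): 
    return cv2.normalize(cv2.resize(i[v-h//2:v+h//2,u-w//2:u+w//2],(400,400),interpolation=cv2.INTER_CUBIC),None,0,255,cv2.NORM_MINMAX)
cv2.imwrite("pics/a2.png",np.hstack([crop(c,440,215,100,100),crop(p,410,270,100,100)]))
E
```

```text
time_s: 4.78
ee_pos: [467.0, -356.2, 97.8]
eef_rot: [0.144, 0.99, -0.0, 0.0]
ft_force: [0.2, 0.5, -1.0]
width: 0.393
finger_force: 39.9
time_s: 5.4
ee_pos: [467.1, -356.0, 97.8]
eef_rot: [0.48, 0.877, -0.0, 0.0]
ft_force: [0.4, -0.0, -1.1]
width: 0.393
finger_force: 39.9
t 5.4 pos [ 467.1 -356.    97.8] shift BEFORE turn [ 0.1 -0.1 70.8] turn [0.    0.001 0.004] shift AFTER turn [ 0.1 -0.1 70.8] j6 -1.3 F [ 0.4 -0.  -1.1] w 0.393 ff 39.9
```

View pics/a2.png

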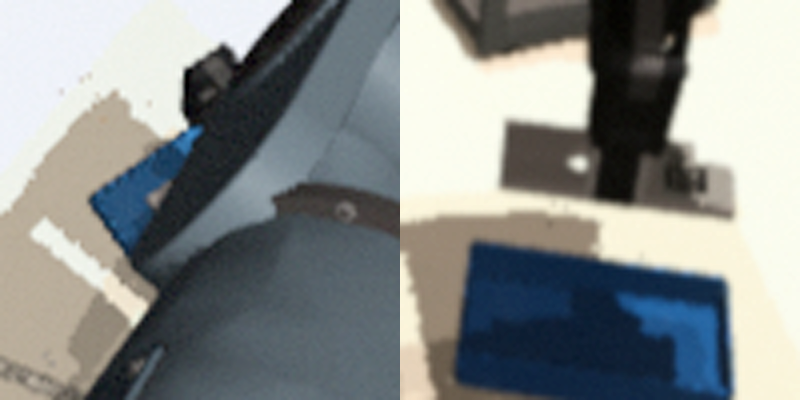

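The plate hangs level over the tray, aligned with its length (scene crop, about (620,170) above the tray at (595,320)). I'll lower it, release it and lift.

```bash
python3 -m handwheel '0 0 45 0 0 0 190; 0 0 25 0 0 0 190; 0 0 0 0 0 0 190; 0 0 0 0 0 0 90; 0 0 0 0 0 0 70; 0 0 0 0 0 0 70; 0 0 0 0 0 0 70; 0 0 -50 0 0 0 70; 0 0 -50 0 0 0 70; 0 0 -0 0 0 0 70'; python3 -c "
from h import *
goto(467,-139,127,-0.922)"
```

```text
time_s: 6.75
ee_pos: [468.6, -357.3, 131.0]
eef_rot: [0.481, 0.877, -0.001, 0.003]
ft_force: [-0.1, 0.2, 0.6]
width: 0.724
finger_force: 0.0
t 6.75 pos [ 468.6 -357.3  131. ] shift BEFORE turn [184.9 116.2   3. ] turn [0.006 0.004 1.49 ] shift AFTER turn [ 130.7 -174.9    4. ] j6 -1.3 F [-0.1  0.2  0.6] w 0.724 ff 0.0
```

```bash
python3 -m handwheel '46.2 29 0 0 0 0 100; 46.2 29 0 0 0 0 100; 46.2 29 0 0 0 0 100; 46.2 29 0 0 0 0 100; 0 0 0 0 0 0.186 100; 0 0 0 0 0 0.186 100; 0 0 0 0 0 0.186 100; 0 0 0 0 0 0.186 100; 0 0 0 0 0 0.186 100; 0 0 0 0 0 0.186 100; 0 0 0 0 0 0.186 100; 0 0 0 0 0 0.186 100';  python3 - <<'E'
from h import *
goto(467,-139,40,-0.922)
s=optics.snapshot("top"); c=s["color"]; C=optics.snapshot("scene");p=C["color"]
hsv=cv2.cvtColor(c,cv2.COLOR_BGR2HSV);m=cv2.inRange(hsv,(95,120,40),(115,255,255))[180:245,400:475]
print("blue px",(m>0).sum())
def crop(i,u,v,w,h): 
    return cv2.normalize(cv2.resize(i[v-h//2:v+h//2,u-w//2:u+w//2],(400,400),interpolation=cv2.INTER_CUBIC),None,0,255,cv2.NORM_MINMAX)
cv2.imwrite("pics/a3.png",np.hstack([crop(c,410,215,140,140),crop(p,360,260,160,160)]))
E
```

```text
time_s: 8.25
ee_pos: [465.0, -137.6, 126.3]
eef_rot: [0.948, 0.317, -0.0, -0.0]
ft_force: [0.5, -0.1, 0.1]
width: 0.608
finger_force: 0.0
t 8.25 pos [ 465.  -137.6  126.3] shift BEFORE turn [ 0.8  2.4 86.3] turn [-0.001  0.001 -0.004] shift AFTER turn [ 0.8  2.3 86.3] j6 0.54 F [ 0.5 -0.1  0.1] w 0.608 ff 0.0
blue px 606
```

View pics/a3.png

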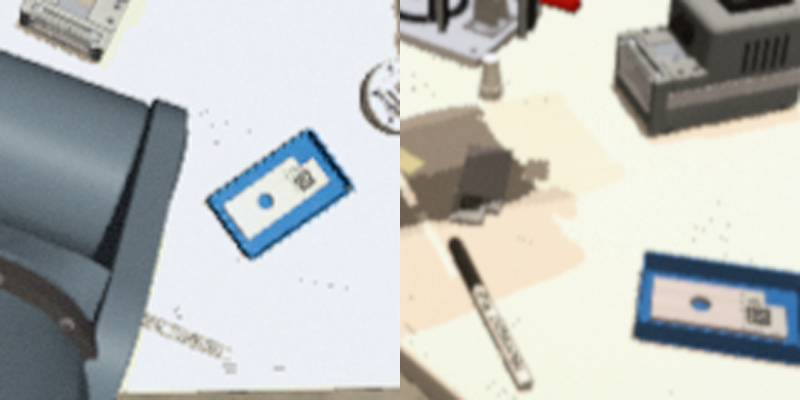

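The reject lies flat in the tray (top crop (282,195)). Now I'll grip the good plate.

```bash
python3 -m handwheel '0.8 2.4 50 0 0 0 100; 0 0 50 0 0 0 100; 0 0 17 0 0 0 100; 0 0 6.5 0 0 0 100; 0 0 0 0 0 0 100; 0 0 0 0 0 0 150; 0 0 0 0 0 0 190; 0 0 0 0 0 0 190; 0 0 0 0 0 0 190' 60; python3 -m handwheel '0 0 -30 0 0 0 190; 0 0 -50 0 0 0 190; 0 0 0 0 0 0 190'; python3 -c "
from h import *
goto(520,-128,82,1.081)"
```

```text
time_s: 9.48
ee_pos: [469.1, -139.6, 6.0]
eef_rot: [0.947, 0.32, 0.002, 0.001]
ft_force: [-2.2, 4.0, 21.4]
width: 0.256
finger_force: 11.0
time_s: 9.85
ee_pos: [469.5, -140.0, 87.5]
eef_rot: [0.947, 0.32, 0.003, 0.002]
ft_force: [0.5, -0.4, -0.1]
width: 0.254
finger_force: 0.0
t 9.85 pos [ 469.5 -140.    87.5] shift BEFORE turn [47.4 21.   5.8] turn [ 0.008  0.004 -2.001] shift AFTER turn [-38.9  34.3   5.5] j6 0.53 F [ 0.5 -0.4 -0.1] w 0.254 ff 0.0
```

The fingers slid over the plate: width is 0.254 and there was an upward force. I'll open, swing aside and look.

```bash
python3 -m handwheel '-60 0 -10 0 0 0 60; -60 0 -10 0 0 0 60; -60 0 0 0 0 0 60; 0 0 0 0 0 0 60'; python3 - <<'E'
from h import *
goto(469,-140,40,-0.922)
s=optics.snapshot("top"); c=s["color"]; C=optics.snapshot("scene");p=C["color"]
def crop(i,u,v,w,h): 
    return cv2.normalize(cv2.resize(i[v-h//2:v+h//2,u-w//2:u+w//2],(400,400),interpolation=cv2.INTER_CUBIC),None,0,255,cv2.NORM_MINMAX)
cv2.imwrite("pics/a4.png",np.hstack([crop(c,350,215,80,80),crop(p,310,250,80,80)]))
E
```

```text
time_s: 10.35
ee_pos: [321.9, -249.9, 103.7]
eef_rot: [0.948, 0.317, -0.0, 0.0]
ft_force: [1.1, -0.3, 0.2]
width: 0.768
finger_force: 0.0
t 10.35 pos [ 321.9 -249.9  103.7] shift BEFORE turn [183.7   0.8  63.7] turn [-0.     0.    -0.003] shift AFTER turn [183.6   1.4  63.7] j6 0.15 F [ 1.1 -0.3  0.2] w 0.768 ff 0.0
```

View pics/a4.png

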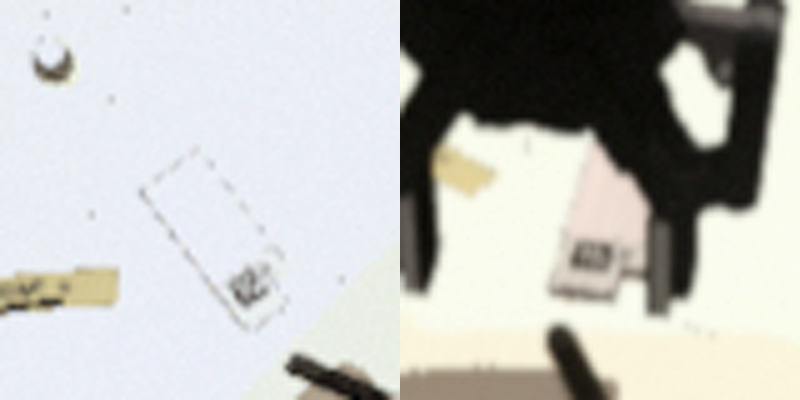

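The plate has barely moved. Its top crop corners are (140,192), (197,148) and (250,330).

```bash
python3 - <<'E'
from h import *
S=optics.snapshot("top")
f=lambda x,y,z=6: onplane(S,310+x/5-.4,175+y/5-.4,z)[:2]
a,b,c=f(250,330),f(140,192),f(197,148)
print(a,b,c,np.linalg.norm(a-b),np.linalg.norm(b-c)); ctr=(a+c)/2; y=np.arctan2(*(a-b)[::-1])
y2=np.arctan2(*(b-c)[::-1]); print("centre",ctr,"yaw",y,"width dir b->c",y2, "grip",ctr-26*np.array([np.cos(y),np.sin(y)]))
print("tag end",f(118,285,4))
g=S["color"][175:255,310:390]
E
```

```text
[ 403.08570351 -164.8578979 ] [ 472.54167657 -112.47817945] [ 493.81649387 -141.53653087] 86.99291407146436 36.01396449138554
centre [ 448.45109869 -153.19721439] yaw -2.495445453461176 width dir b->c 2.202769512532207 grip [ 469.2097469  -137.54223037]
tag end [ 426.75541357 -100.3204465 ]
```

```bash
python3 -m handwheel '46.3 -0.3 0 0 0 0 100; 46.3 -0.3 0 0 0 0 100; 46.3 -0.3 0 0 0 0 100; 46.3 -0.3 0 0 0 0 100; 0 0 50 0 0 0 100; 0 0 41 0 0 0 100; 0 0 0 0 0 0 100; 0 0 0 0 0 0 100'; python3 -c "
from h import *
goto(469.2,-137.5,0,-0.922)"; python3 -m handwheel '0 0 8 0 0 0 100; 0 0 4 0 0 0 100; 0 0 0 0 0 0 100; 0 0 0 0 0 0 100'
```

```text
time_s: 11.5
ee_pos: [471.8, -134.7, 13.7]
eef_rot: [0.947, 0.32, 0.0, 0.0]
ft_force: [-0.5, -0.2, 0.4]
width: 0.605
finger_force: 0.0
t 11.5 pos [ 471.8 -134.7   13.7] shift BEFORE turn [-3.8  0.6 13.7] turn [ 0.001 -0.001  0.003] shift AFTER turn [-3.8  0.6 13.7] j6 0.55 F [-0.5 -0.2  0.4] w 0.605 ff 0.0
time_s: 12.0
ee_pos: [471.0, -135.2, 0.8]
eef_rot: [0.948, 0.32, 0.0, 0.0]
ft_force: [0.1, -0.1, 0.3]
width: 0.604
finger_force: 0.0
```

```bash
python3 -m handwheel '-2.5 0.5 -0.3 0 0 0 100; 0 0 0 0 0 0 125; 0 0 0 0 0 0 140; 0 0 0 0 0 0 140' 40;  python3 -m handwheel '0 0 0 0 0 0 190; 0 0 0 0 0 0 190; 0 0 0 0 0 0 190; 0 0 0 0 0 0 190' 60
```

```text
time_s: 12.5
ee_pos: [469.2, -137.0, 0.9]
eef_rot: [0.948, 0.32, -0.0, -0.0]
ft_force: [0.0, -0.6, -0.4]
width: 0.454
finger_force: 0.0
time_s: 13.0
ee_pos: [469.3, -137.0, 1.3]
eef_rot: [0.948, 0.32, 0.0, 0.0]
ft_force: [-2.0, 0.4, 8.8]
width: 0.389
finger_force: 58.9
```

It's gripped now: width 0.389 at 59 N. I'll lift and turn towards the reader at height.

```bash
python3 -m handwheel '0 0 -20 0 0 0 190; 0 0 -50 0 0 0 190; 0 0 -50 0 0 0 190; 0 0 0 0 0 -0.182 190; 0 0 0 0 0 -0.182 190; 0 0 0 0 0 -0.182 190; 0 0 0 0 0 -0.182 190; 0 0 0 0 0 -0.182 190; 0 0 0 0 0 -0.182 190; 0 0 0 0 0 -0.182 190; 0 0 0 0 0 -0.182 190; 0 0 0 0 0 -0.182 190' 60; python3 -m handwheel '0 0 0 0 0 -0.182 190; 0 0 0 0 0 -0.182 190; 0 0 0 0 0 0 190'; python3 -c "
from h import *
goto(516,-126.5,33,1.081)"
```

```text
time_s: 14.5
ee_pos: [469.1, -136.9, 120.8]
eef_rot: [0.411, 0.912, -0.0, -0.0]
ft_force: [0.4, 0.2, -0.4]
width: 0.392
finger_force: 60.0
time_s: 14.88
ee_pos: [469.1, -136.9, 120.8]
eef_rot: [0.243, 0.97, 0.0, -0.0]
ft_force: [0.2, -0.5, -0.3]
width: 0.388
finger_force: 60.0
t 14.88 pos [ 469.1 -136.9  120.8] shift BEFORE turn [-36.5  31.3  87.8] turn [-0. -0. -0.] shift AFTER turn [-36.5  31.3  87.8] j6 -1.46 F [ 0.2 -0.5 -0.3] w 0.388 ff 60.0
```

```bash
python3 -m handwheel '-36.5 31.3 0 0 0 0 190; 0 0 45 0 0 0 190; 0 0 42.8 0 0 0 190; 0 0 0 0 0 0 190; 0 0 0 0 0 0 190'; python3 - <<'E'
from h import *
goto(516,-126.5,33,1.081)
def crop(i,u,v,w,h): 
    return cv2.normalize(cv2.resize(i[v-h//2:v+h//2,u-w//2:u+w//2],(400,400),interpolation=cv2.INTER_CUBIC),None,0,255,cv2.NORM_MINMAX)
s=optics.snapshot("top"); c=s["color"]; C=optics.snapshot("scene");p=C["color"]
cv2.imwrite("pics/a5.png",np.hstack([crop(c,362,160,80,80),crop(p,380,210,80,80)]))
E
```

```text
time_s: 15.5
ee_pos: [516.9, -126.8, 34.5]
eef_rot: [0.243, 0.97, -0.0, 0.001]
ft_force: [0.1, 0.1, -0.2]
width: 0.39
finger_force: 60.1
t 15.5 pos [ 516.9 -126.8   34.5] shift BEFORE turn [ 0.9 -0.1  1.5] turn [ 0.     0.001 -0.001] shift AFTER turn [ 0.9 -0.1  1.5] j6 -1.41 F [ 0.1  0.1 -0.2] w 0.39 ff 60.1
```

View pics/a5.png

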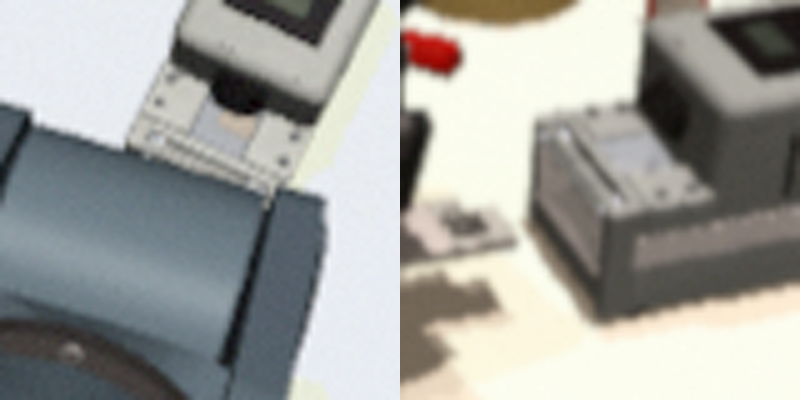

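The scene crop shows the plate's front just short of the mouth and level, with its front right corner at (516,242). The reader's front-face corners are at about (535,120), (603,212), (597,320) and (530,222).

```bash
python3 - <<'E'
from h import *
C=optics.snapshot("scene");T=optics.snapshot("top");u=np.array([.882,-.471]);v=np.array([.471,.882]);m=np.array([605.7,-174.4])
cp=lambda P:((proj(C,P)-[340,170])*5+[400,0]).round(0)
tp=lambda P:((proj(T,P)-[322,120])*5).round(0)
for s,z in((40,58),(-40,58),(-40,0),(40,0)): P=[*(m+s*v),z];print("front",s,z,cp(P),tp(P))
for s in(38,-38):
  for x in (46,140):P=[*(m+x*u+s*v),100];print("head",x,s,cp(P),tp(P))
t=np.array([516.9,-126.8]);print("plate",cp([*(t+70.4*u-18*v),39.2]),cp([*(t+70.4*u-18*v),33.2]))
E
```

```text
front 40 58 [530. 112.] [125. 140.]
front -40 58 [608. 214.] [275. 213.]
front -40 0 [596. 328.] [263. 236.]
front 40 0 [522. 222.] [122. 168.]
head 46 38 [639.  14.] [175.  33.]
head 140 38 [836. -17.] [ 264. -142.]
head 46 -38 [722. 104.] [324. 104.]
head 140 -38 [931.  68.] [412. -73.]
plate [514. 234.] [513. 246.]
```

The prediction matches to within about 2 mm, so I'll feed it in.

```bash
python3 -m handwheel '-15 0 1.5 0 0 0 190; -15 0 0 0 0 0 190; -7 0 0 0 0 0 190; -7 0 0 0 0 0 190; 0 0 0 0 0 0 190' 100;python3 -m handwheel '-6 0 0 0 0 0 190; -5 0 0 0 0 0 190; 0 0 0 0 0 0 190; 0 0 0 0 0 0 190'; python3 -c "
from h import *
goto(516,-126.5,33,1.081)"
```

```text
time_s: 16.32
ee_pos: [555.2, -147.3, 31.8]
eef_rot: [0.242, 0.97, -0.0, 0.0]
ft_force: [-0.2, -0.1, -1.0]
width: 0.368
finger_force: 99.3
time_s: 16.82
ee_pos: [564.7, -152.3, 31.6]
eef_rot: [0.242, 0.97, -0.0, -0.0]
ft_force: [-0.3, -0.4, 0.9]
width: 0.371
finger_force: 99.3
t 16.82 pos [ 564.7 -152.3   31.6] shift BEFORE turn [55.1 -0.  -1.4] turn [-0.    -0.     0.001] shift AFTER turn [55.1 -0.1 -1.4] j6 -1.43 F [-0.3 -0.4  0.9] w 0.371 ff 99.3
```

```bash
python3 -m handwheel '-4 0 0 0 0 0 190; -4 0 0 0 0 0 190; 0 0 0 0 0 0 190; 0 0 0 0 0 0 190';python3 -m handwheel '-3 0 0 0 0 0 190; -3 0 0 0 0 0 190; 0 0 0 0 0 0 190; 0 0 0 0 0 0 190';python3 -m handwheel '-3 0 0 0 0 0 190;  0 0 0 0 0 0 190; 0 0 0 0 0 0 190'
```

```text
time_s: 17.32
ee_pos: [571.8, -156.1, 31.6]
eef_rot: [0.242, 0.97, -0.0, 0.0]
ft_force: [-0.0, 0.0, -0.4]
width: 0.371
finger_force: 99.4
time_s: 17.82
ee_pos: [576.4, -158.6, 31.3]
eef_rot: [0.242, 0.97, 0.0, -0.001]
ft_force: [-5.6, 2.0, 1.2]
width: 0.37
finger_force: 99.6
time_s: 18.2
ee_pos: [579.0, -160.0, 31.3]
eef_rot: [0.242, 0.97, 0.0, -0.001]
ft_force: [-5.0, 1.9, 2.6]
width: 0.37
finger_force: 99.6
```

```bash
python3 -m handwheel '-2 0 0 0 0 0 190; 0 0 0 0 0 0 190; 0 0 0 0 0 0 190';python3 -m handwheel '-2 0 0 0 0 0 190; 0 0 0 0 0 0 190; 0 0 0 0 0 0 190';python3 -m handwheel '-2 0 0 0 0 0 190;  0 0 0 0 0 0 190; 0 0 0 0 0 0 190'
```

```text
time_s: 18.58
ee_pos: [580.5, -160.7, 31.2]
eef_rot: [0.242, 0.97, 0.0, -0.001]
ft_force: [-6.0, 3.2, 2.1]
width: 0.373
finger_force: 99.7
time_s: 18.95
ee_pos: [581.4, -161.3, 31.0]
eef_rot: [0.242, 0.97, 0.0, -0.003]
ft_force: [-10.2, 5.2, 4.6]
width: 0.372
finger_force: 100.0
time_s: 19.32
ee_pos: [581.5, -161.3, 30.5]
eef_rot: [0.242, 0.97, 0.001, -0.005]
ft_force: [-17.2, 10.3, 7.3]
width: 0.371
finger_force: 100.5
```

There's a hard stop after 73 mm of travel (74.5 expected), and the spring force was felt over the last 6–9 mm. One last look before handing in.

```bash
python3 - <<'E'
from h import *
goto(581.4,-161.3,31,1.081)
def crop(i,u,v,w,h): 
    return cv2.normalize(cv2.resize(i[v-h//2:v+h//2,u-w//2:u+w//2],(400,400),interpolation=cv2.INTER_CUBIC),None,0,255,cv2.NORM_MINMAX)
p=optics.snapshot("scene")["color"]
cv2.imwrite("pics/a6.png",np.hstack([crop(p,380,210,80,80),crop(p,350,250,220,220)]))
E
```

```text
t 19.32 pos [ 581.5 -161.3   30.5] shift BEFORE turn [ 0.1 -0.  -0.5] turn [-0.001 -0.01   0.001] shift AFTER turn [ 0.1 -0.  -0.5] j6 -1.43 F [-17.2  10.3   7.3] w 0.371 ff 100.5
```

View pics/a6.png

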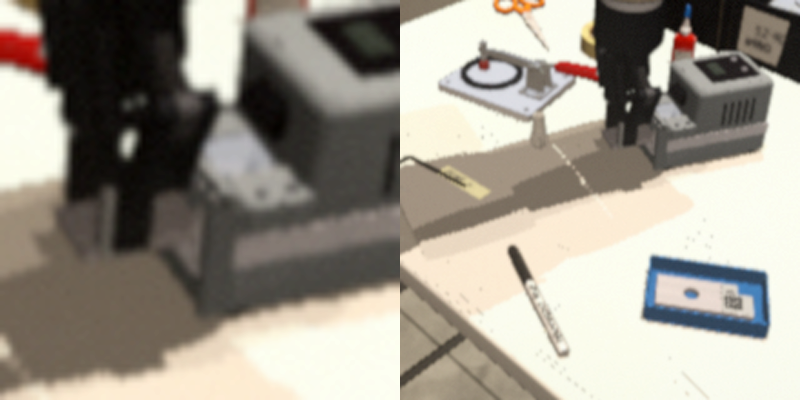

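The good plate's frosted half is inside the reader, with the fingers gripping its plain half (crop (130,230)). The reject is flat in the tray, and the cap, marker and hex key stand where they were.

```bash
python3 -c "
from h import *
print(workorder.job_done())"
```

```text
the job is handed in; nothing more can be done
None
```

Job handed in, with no verdict returned: the reject lies flat in the tray, and the good plate was held against the reader's hard stop at about 20 N, gripped at 100 N, when I handed in.

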